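# Rack the loose preserve jar and latch the keeper bar

### The arm

A 6-joint arm with a two-finger parallel gripper is mounted at the origin on the work surface. World frame = base frame: x ahead of the robot, y to its left, z up, the work surface at z = 0. Lengths are in m, angles in degrees, forces in N, time in s.
With the tool pointing down it reaches from about 0.35 to 0.875 m from the base axis. Payload 4.2 kg.
Tool frame: the origin (TCP) lies midway between the tips of the shut fingers; the grasp point (between the pads) lies 19 mm behind it; z points along the fingers, y is the line along which they close (so a half turn about z gives the same grasp; the last joint's range is limited). The gripper opens to 87 mm and grips with 3 to 60 N. Pads are 19 mm wide; open, the fingers measure 117 mm over their backs; the gripper's body (75 mm by 190 mm) begins 51 mm behind the grasp point.
Start: joints at [-62.303, 22.042, 0.453, 0, -68.411, -14.817], TCP at [0.139, -0.609, 0.223] pointing down, gripper open.
Joint ranges: [-179.83, 179.83], [-69.29, 118.12], [-61.27, 80.66], [-181.25, 117.63], [-171.15, -9.14], [-177.46, 177.46]. Speed limits (degrees/s): [159.86, 159.86, 180, 180, 180, 180].

### API

Orientations are given as a 3x3 rotation matrix whose columns are the frame's x, y, z axes.
In Python, from station import * gives the robot as it stands.
- The arm moves only by the tool move_arm, never from a script. Its argument "targets" is text: rows parted by semicolons, each of 4 numbers parted by spaces: the shift along the world's x, y, z in units of 25 mm (1.0 is 25 mm), then the turn about the world's z in units of 5 degrees (1.0 is 5 degrees). In form: tx ty tz spin; .... A call has 1 to 10 rows; each row shifts and turns the commanded pose from where the row before left it; what a row does not reach is not made up. A row lasts 1/12 s, in which the tool goes at most 41.7 mm and 7.16 degrees, less where a joint would pass 70% of its speed; a pose out of reach is approached as far as the arm can. A call is refused whole if a number of a shift passes 1 or a number of a turn 1, either way. A call with a gripper value outside its range is refused whole. "gripper" is the finger opening in mm, from 0 to 87, set as the call begins (left out, the last holds). The fingers move at their own pace and stop on an object; the grip force is fixed at half the most. Time passes only in rows, so rows that do not move let the fingers close. It gives the time, the measured TCP pose, the force, the opening and the grip force at its end, in the units of the state.
- sense(): the state, without advancing time (a new reading comes with each control period).
- capture(name): name is "scene" or "top" or "wrist"; returns a dict with "image" (400x640x3 uint8, blue, green, red), "fx", "fy", "cx", "cy" (pixels), "world_from_camera" (4x4, takes a point from camera to world coordinates); the wrist camera has in their place "hand_eye" (4x4, takes a point from camera to tool coordinates, whose origin is the TCP and whose axes are the flange's). Camera axes: x right, y up, looking along -z (the intrinsics and any distortion apply to the point x, -y, -z); pixel columns grow to the right and rows downward; lengths in m; the calibration is good to about 2 mm. A picture is of the moment at which its call begins: read the wrist's pose just before it. There is no depth.
- finish_job(): hands the job in; it is judged then, once.
The state is a dict: "time_s": time; "joints": joint angles; "joint_velocities": joint speeds; "effort": joint torques, N m; "tcp_pos": TCP position; "ee_rot": TCP orientation; "wrist_force": force on the tool from outside, world axes, zero at the start; "moment": the same for the moment, N m; "gripper_width": opening from 0.0 (shut) to 1.0 (fully open); "gripper_force": force on a finger pad.
Only numpy, scipy, OpenCV 4.12 (cv2) and the standard library are available. Lean on these libraries where they do the work, as an engineer would, in place of code of your own. Each camera call takes 0.05 s, during which the arm holds its last target. There are 200 camera calls.

### The job

One preserve jar has been left standing out on the window ledge: put it back upright in the empty bay of the bamboo jar rack, setting it down on the ledge rather than dropping it, and leave the other jar standing in its own bay. Then swing the rack's steel keeper bar shut across the front of both jars until its end has snapped fully home in the roller catch. Leave the toaster, the bamboo box, and the saucer with its spoon where they are.

Things in the scene. Friction and masses are not known exactly. Their poses are not given: they have to be found in the camera images.
- jar_rack: Pale bamboo jar rack, fixed to the ledge: two floorless bays, each 92 mm wide with a cork spot. Origin on the ledge between the bays; own x to its back, y to the bar's hinge, z up; open front faces -x. End cheeks 14 mm thick, 58 high, inner faces y = +/-97, from x = -32 to 48; back slats 52 high, inner face x = 38; divider 10 thick, 30 high at y = 0. One bay is empty at the start
- bay_hinge_side (a point): centre of the 66 mm cork spot of the bay beside the bar's hinge, on the ledge where a jar stands (jar_rack x = 0, y = +51 mm, z = 0)
- bay_catch_side (a point): centre of the 66 mm cork spot of the bay beside the roller catch, on the ledge where a jar stands (jar_rack x = 0, y = -51 mm, z = 0)
- keeper_bar (a joint): angle q of the keeper bar, a level steel rod 10 mm thick, 240 mm long, axis 36 mm above the ledge, about its upright hinge at the rack's front; rad, 0 = shut on its stop, grows as it swings out level, to 1.9. At q it points from the hinge along (-sin q, -cos q) in the rack's x, y. It stays where left (0.06 N m) and closes when pushed on the side away from the rack. Last 0.07 rad: see keeper_catch
- keeper_hinge (a point): on the bar's hinge axis at the height of the bar's axis (jar_rack x = -43, y = +104, z = 36 mm); fixed. The brass hinge is 14 mm across, its top 56 mm above the ledge
- keeper_end (a point): centre of the 18 mm steel ball at the free end of the keeper bar, 231 mm from the hinge axis; moves with the bar
- keeper_catch (a point): where the bar lies when home in the catch, 208 mm from the hinge axis (jar_rack x = -43, y = -104, z = 36 mm); fixed. Brass catch 14 mm wide, z 16 to 56, x -58 to -32, open to the front, with two white sprung rollers. From q = 0.07 they resist with about 5.5 N here (7 N if pushed 165 mm from the hinge); past q = 0.036 they snap the bar on to its stop and hold it
- jar_apricot: closed glass preserve jar of orange apricot jam, white lid, blank paper band: straight round body 62 mm across up to 92 mm, lid 59 mm across, 112 mm high in all, about 0.36 kg. Origin: centre of its underside, z up. Which of the two jars is out on the ledge varies
- jar_raspberry: closed glass preserve jar of dark red raspberry jam, brass lid, blank paper band: size and weight as the apricot jar. Origin: centre of its underside, z up
- toaster: cream enamel two-slot toaster with a black side lever, 175 x 290 x 165 mm (the lever adds 23 mm), 1.7 kg; bystander. Origin: centre of its underside
- bamboo_box: small bamboo box, 110 x 170 mm, 83 mm high with its flap shut; the flap folds upward about its +x edge and stands partly open (up to 160 mm high); bystander. Origin: centre of its underside
- saucer: white ceramic saucer 120 mm across and 15 mm high; bystander. Origin: centre of its underside
- spoon: stainless demitasse spoon 120 mm long lying across the saucer's rim; bystander. Origin: midway along it, on its underside; its x points to the bowl

How it is judged (in metres and radians):
On the way, in this order (a step that is already met when the one before it is completed fails the run):
1. both jars stand upright in the rack, one in each bay, and the fingers have let go (((horizontal distance between jar_apricot and bay_hinge_side below 0.02 m and horizontal distance between jar_raspberry and bay_catch_side below 0.02 m) or (horizontal distance between jar_raspberry and bay_hinge_side below 0.02 m and horizontal distance between jar_apricot and bay_catch_side below 0.02 m)) and angle between each of jar_apricot, jar_raspberry's own z axis and vertical below 0.08 rad and height (world z) of each of jar_apricot, jar_raspberry below 0.005 m and contact force between the fingers and jar_apricot below 0.1 N and contact force between the fingers and jar_raspberry below 0.1 N), for 0.2 s.
2. the keeper bar is fully home in its catch, within 0.02 rad of the stop (value of joint keeper_bar below 0.02 rad), for 0.3 s.
At the end, for the whole second after the job is handed in: One jar in each bay, upright (0.08 rad), at rest, base within 5 mm of the ledge and centre within 20 mm of the cork spot's centre; keeper bar within 0.02 rad of its stop, held by the catch; toaster, bamboo box, saucer and spoon within 20 mm of where they were (((horizontal distance between jar_apricot and bay_hinge_side below 0.02 m and horizontal distance between jar_raspberry and bay_catch_side below 0.02 m) or (horizontal distance between jar_raspberry and bay_hinge_side below 0.02 m and horizontal distance between jar_apricot and bay_catch_side below 0.02 m)) and angle between each of jar_apricot, jar_raspberry's own z axis and vertical below 0.08 rad and height (world z) of each of jar_apricot, jar_raspberry below 0.005 m and value of joint keeper_bar below 0.02 rad and linear speed of each of jar_apricot, jar_raspberry below 0.02 m/s and distance of each of toaster, bamboo_box, saucer, spoon from where it was at the start of the episode below 0.02 m); the robot touches nothing.
It fails at once if a jar is let go while its base is more than 15 mm above the ledge (dropped) ((height (world z) of jar_apricot above 0.015 m and contact force between the fingers and jar_apricot below 0.05 N) or (height (world z) of jar_raspberry above 0.015 m and contact force between the fingers and jar_raspberry below 0.05 N)).
It fails at once if a jar is tipped over by more than 0.6 rad (angle between any of jar_apricot, jar_raspberry's own z axis and vertical above 0.6 rad).
It fails at once if toaster, bamboo box, saucer or spoon is pushed more than 20 mm from its place (not (distance of each of toaster, bamboo_box, saucer, spoon from where it was at the start of the episode below 0.02 m)).
It also fails if it takes over 48 s, if anything falls off the work surface, if the arm or the gripper's body presses on something with over 40 N, if the wrist force passes 120 N, or if a joint passes its speed limit or range.

## Working session

There is one attempt and no reset: what is moved stays moved. The work goes in short steps, Python scripts to look and compute and a tool call to move; the robot and the scene stay as the last step left them, time stands still between calls to the robot, and variables do not carry over. Pictures are saved under pics/ and viewed, at most 10 in all, crops included, and the job is handed in when it is done.

Besides the shell and the picture viewer there is one more tool, called after "Request:" as a command line: name --argument value ..., lists and objects as JSON in quotes. move_arm: Moves the arm, as the interface text tells. Its arguments: {"type":"object","properties":{"targets":{"type":"string"},"gripper":{"type":"number"}},"required":["targets"]}

```bash
mkdir -p pics
cat > h.py <<'E'
from station import *
import numpy as np, cv2
def ray(c,u,v,T=None):
    T=c["world_from_camera"] if T is None else T
    T=np.array(T); d=np.array([(u-c["cx"])/c["fx"],-(v-c["cy"])/c["fy"],-1.])
    return T[:3,3],T[:3,:3]@d
def pt(c,u,v,z,T=None):
    o,d=ray(c,u,v,T); return o+d*(z-o[2])/d[2]
def px(c,p):
    T=np.linalg.inv(np.array(c["world_from_camera"])); q=T[:3,:3]@p+T[:3,3]
    return c["cx"]+c["fx"]*q[0]/-q[2], c["cy"]+c["fy"]*q[1]/q[2]
E
python3 - <<'E'
from h import *
for n in("scene","top"):
    c=capture(n); cv2.imwrite(f"pics/{n}0.png",c["image"]); print(n,[k for k in c],c["fx"],c["cx"],c["cy"],np.round(c["world_from_camera"],3).tolist())
s=sense(); print(s)
E
```

```text
scene ['image', 'fx', 'fy', 'cx', 'cy', 'world_from_camera'] 468.63578890768264 323.46431298700236 194.69840537155542 [[-0.066, -0.541, 0.839, 1.949], [0.998, -0.047, 0.048, 0.086], [0.013, 0.84, 0.543, 0.959], [0.0, 0.0, 0.0, 1.0]]
top ['image', 'fx', 'fy', 'cx', 'cy', 'world_from_camera'] 385.30850245921107 326.5039429476706 200.05084857898464 [[-0.001, 0.994, -0.108, 0.439], [-1.0, -0.001, 0.0, 0.027], [-0.0, 0.108, 0.994, 1.162], [0.0, 0.0, 0.0, 1.0]]
{'time_s': 0.1, 'joints': array([-6.23033471e+01,  2.20875463e+01,  3.88395976e-01, -2.37747449e-02,
       -6.84130608e+01, -1.48174781e+01]), 'joint_velocities': array([ 0.03380816, -0.23324726,  0.13249787,  0.06945366, -0.07662106,
        0.00573251]), 'effort': array([ 1.08030031e-04, -3.91690671e+01,  1.87933713e+01,  4.23189729e+00,
        1.34490972e-02, -6.98855160e-05]), 'tcp_pos': array([ 0.13920887, -0.60874798,  0.22156584]), 'ee_rot': array([[-9.74876339e-01, -2.22746045e-01, -5.68622494e-04],
       [-2.22746734e-01,  9.74874470e-01,  1.91336487e-03],
       [ 1.28141096e-04,  1.99195294e-03, -9.99998008e-01]]), 'wrist_force': array([ 0.68017639, -0.87656612,  0.30548285]), 'moment': array([-0.0466536 ,  0.03801343,  0.02043372]), 'gripper_force': 0.0, 'gripper_width': 1.0005682676909329}
```

View pics/scene0.png

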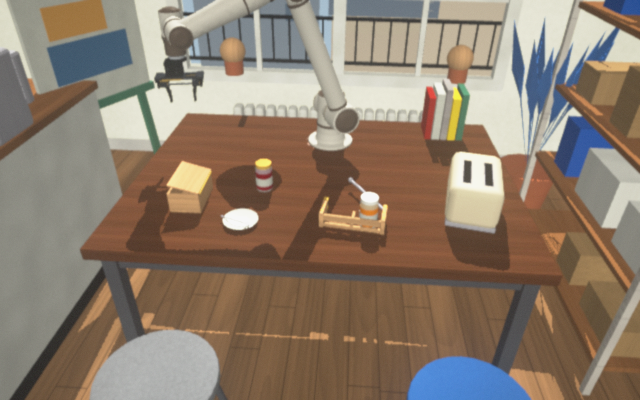

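View pics/top0.png

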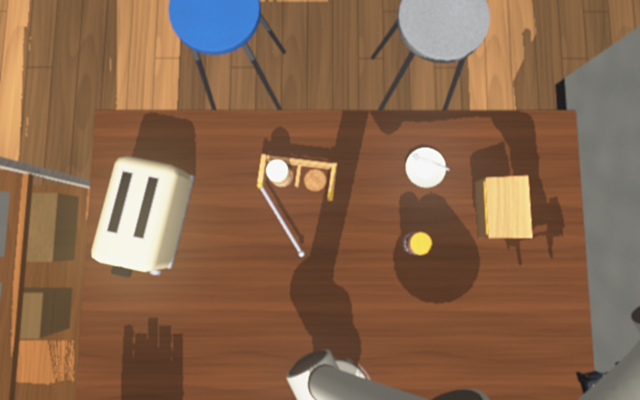

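The scene shows the raspberry jar (brass lid, top view ≈(420,243)) out on the ledge. The apricot jar is in the hinge-side bay (278,170), and the empty bay's cork is at (315,180). The bar is swung out from (260,188) to its ball at (301,254). Next I'll measure these.

Run:
```python
from h import *
c=capture("top"); im=c["image"]; hsv=cv2.cvtColor(im,cv2.COLOR_BGR2HSV)
def blob(lo,hi,x0,y0,x1,y1,z,name):
    m=cv2.inRange(hsv[y0:y1,x0:x1],lo,hi)
    cs,_=cv2.findContours(m,cv2.RETR_EXTERNAL,cv2.CHAIN_APPROX_NONE)
    k=max(cs,key=cv2.contourArea); (u,v),r=cv2.minEnclosingCircle(k); M=cv2.moments(k)
    cu,cv_=x0+M['m10']/M['m00'],y0+M['m01']/M['m00']
    print(name,round(cu,1),round(cv_,1),"r",r,"area",cv2.contourArea(k),"circle",round(x0+u,1),round(y0+v,1),np.round(pt(c,cu,cv_,z),4),np.round(pt(c,x0+u,y0+v,z),4))
blob((20,120,120),(35,255,255),400,225,440,262,.112,"rasp lid")
blob((0,0,170),(180,60,255),262,155,295,190,.112,"apri lid")
print(hsv[180,315],hsv[188,308],hsv[200,320],hsv[165,300],hsv[243,420])
blob((5,60,100),(16,165,255),303,168,328,192,0,"cork")
m=cv2.inRange(hsv[185:262,255:310],(0,0,120),(180,70,255)); ys,xs=np.nonzero(m)
l=cv2.fitLine(np.c_[xs+255,ys+185].astype(np.float32),cv2.DIST_HUBER,0,.01,.01).ravel()
t=(np.c_[xs+255,ys+185]-l[2:])@l[:2]
for a in(t.min(),t.max()): q=l[2:]+a*l[:2]; print("bar",q,pt(c,*q,.036))
cv2.imwrite("pics/crop.png",cv2.resize(im[145:270,235:345],None,fx=4.8,fy=4.8,interpolation=cv2.INTER_CUBIC))
```

```text
rasp lid 420.3 243.1 r 11.543496131896973 area 339.5 circle 420.0 243.5 [ 0.4361 -0.2272  0.112 ] [ 0.435  -0.2264  0.112 ]
apri lid 276.6 170.1 r 11.64298152923584 area 381.5 circle 276.5 170.3 [0.6371 0.1648 0.112 ] [0.6366 0.1649 0.112 ]
[ 15 130 222] [ 14 134 206] [ 11 150 143] [ 20 111 242] [ 26 161 245]
cork 314.6 179.3 r 16.620868682861328 area 534.5 circle 315.0 179.5 [0.6296 0.0629 0.    ] [0.6289 0.0618 0.    ]
bar [261.2682683  187.44120193] [0.59947026 0.21918753 0.036     ]
bar [302.71111303 256.17418448] [0.39854441 0.09572645 0.036     ]
```

View pics/crop.png

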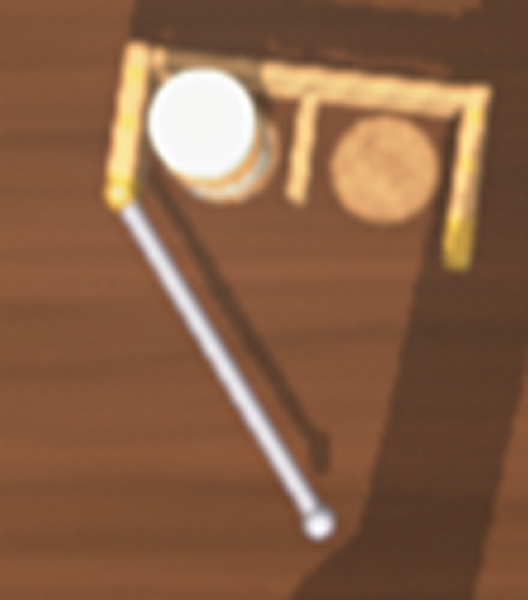

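Crop: hinge top at ≈(118,190), catch top at ≈(458,243), cork at (384,168), ball at (318,523). Now I'll work out the rack frame from these.

Run:
```python
from h import *
c=capture("top")
P=lambda a,b,z: pt(c,235+a/4.8-.4,145+b/4.8-.4,z)
H=P(118,190,.056)[:2]; C=P(458,243,.056)[:2]; K=P(384,168,0)[:2]; B=P(318,523,.036)[:2]
BL=P(135,42,.058)[:2]; BR=P(490,90,.052)[:2]
print("hinge",H,"catch",C,"dist .208?",np.linalg.norm(H-C)); print("ball",B,"dist .231?",np.linalg.norm(B-H)); print("back corners dist .222?",np.linalg.norm(BL-BR))
# fit rack pose: model pts -> world
from scipy.optimize import least_squares
m=np.array([[-43,104],[-45,-104],[0,-51],[48,111],[48,-111]])/1e3; w=np.array([H,C,K,BL,BR])
R=lambda a:np.array([[np.cos(a),-np.sin(a)],[np.sin(a),np.cos(a)]])
r=least_squares(lambda p:(m@R(p[2]).T+p[:2]-w).ravel(),[.63,.11,-.1])
p=r.x; print("rack",p[:2],np.degrees(p[2]),"res mm",np.round(r.fun*1e3,1))
np.save("rack.npy",p)
f=lambda x,y:p[:2]+R(p[2])@np.array([x,y])
h=f(-.043,.104); v=R(p[2]).T@(B-h); q=np.arctan2(-v[0],-v[1]); print("q",q,np.linalg.norm(v))
print("bay catch",f(0,-.051),"bay hinge",f(0,.051),"apricot in rack",R(p[2]).T@(np.array([.6368,.1648])-p[:2]))
# jar second view check
s=capture("scene");print("rasp lid in scene px",px(s,np.array([.4355,-.2268,.112])), "cork",px(s,np.r_[f(0,-.051),0]), "apri lid",px(s,np.array([.6368,.1648,.112])))
t=sense(); a=np.degrees(np.arctan2(t["ee_rot"][1,1],t["ee_rot"][0,1])); print("tool y angle",a,"turn to rack x+180:",180+np.degrees(p[2])-a, "shift units",(np.array([.4355,-.2268,.066])-t["tcp_pos"])/.025)
```

```text
hinge [0.60617085 0.22198661] catch [0.57373526 0.01655971] dist .208? 0.20797182166494277
ball [0.40605119 0.10116086] dist .231? 0.23376642928117292
back corners dist .222? 0.21799578919323281
rack [0.63457061 0.11258517] -8.045167414098648 res mm [ 0.4 -0.4  1.7 -0.7 -1.2 -0.9  0.8  2.8 -1.7 -0.9]
q 0.8895219631346395 0.23388042285637067
bay catch [0.62743298 0.06208711] bay hinge [0.64170825 0.16308323] apricot in rack [-0.00510022  0.05201294]
rasp lid in scene px (np.float64(263.28185596374186), np.float64(161.99337932943854)) cork (np.float64(337.88216435002647), np.float64(220.4915165045104)) apri lid (np.float64(369.68406733320955), np.float64(196.36340161494292))
tool y angle 102.87631021390021 turn to rack x+180: 69.07852237200115 shift units [11.84991302 15.28832903 -6.24090369]
```

Request:
move_arm --targets "0.74 0.96 0 0.86; 0.74 0.96 0 0.86; 0.74 0.96 0 0.86; 0.74 0.96 0 0.86; 0.74 0.96 0 0.86; 0.74 0.96 0 0.86; 0.74 0.96 0 0.86; 0.74 0.96 0 0.86; 0.74 0.96 0 0.86; 0.74 0.96 0 0.86" --gripper 87

```text
time_s: 1.08
tcp_pos: [0.325, -0.3679, 0.2227]
ee_rot: [[-0.558, -0.83, 0.0], [-0.83, 0.558, -0.0], [-0.0, -0.0, -1.0]]
wrist_force: [0.8, -0.4, -0.5]
gripper_width: 0.999
gripper_force: 0.0
```

Request:
move_arm --targets "0.74 0.96 0 0.86; 0.74 0.96 0 0.86; 0.74 0.96 0 0.86; 0.74 0.96 0 0.86; 0.74 0.96 0 0.86; 0.74 0.89 0 0.9; 0 0 0 0"

```text
time_s: 1.67
tcp_pos: [0.438, -0.2243, 0.2227]
ee_rot: [[-0.134, -0.991, 0.002], [-0.991, 0.134, -0.0], [-0.0, -0.002, -1.0]]
wrist_force: [0.2, -0.5, 0.4]
gripper_width: 0.998
gripper_force: 0.0
```

Run:
```python
from h import *
t=sense(); p=np.load("rack.npy")
print(t["time_s"],t["tcp_pos"],np.degrees(np.arctan2(t["ee_rot"][1,1],t["ee_rot"][0,1])),"want",180+np.degrees(p[2]),t["joints"])
c=capture("wrist"); T=np.eye(4); T[:3,:3]=t["ee_rot"]; T[:3,3]=t["tcp_pos"]; T=T@np.array(c["hand_eye"])
print(np.round(T,3).tolist()); cv2.imwrite("pics/w1.png",c["image"])
hsv=cv2.cvtColor(c["image"],cv2.COLOR_BGR2HSV); m=cv2.inRange(hsv,(20,100,100),(35,255,255))
k=max(cv2.findContours(m,0,1)[0],key=cv2.contourArea); (u,v),r=cv2.minEnclosingCircle(k)
print(u,v,r,pt(c,u,v,.112,T), "diam m",2*r/c["fx"]*(T[2,3]-.112))
```

```text
1.6667 [ 0.4380376  -0.22432691  0.22268048] 172.29044005444752 want 171.95483258590136 [-8.17839618e+00  8.97518910e+00 -1.77070418e+01 -1.42108306e-02
 -6.32240482e+01  4.75237633e-01]
[[-0.991, -0.129, -0.038, 0.428], [0.134, -0.956, -0.262, -0.296], [-0.003, -0.265, 0.964, 0.385], [0.0, 0.0, 0.0, 1.0]]
457.0 325.5 163.22158813476562 [ 0.3175959  -0.07544154  0.112     ] diam m 0.2870441754650431
```

View pics/w1.png

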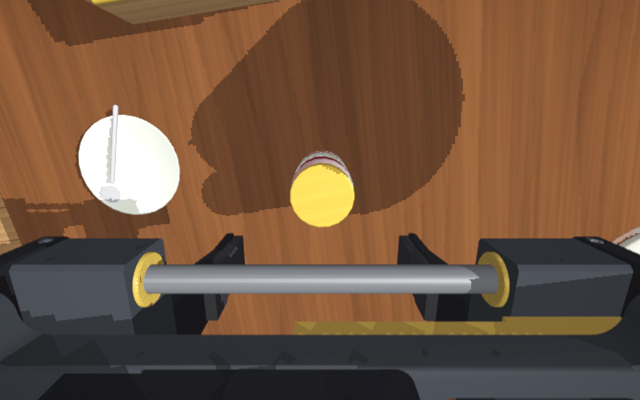

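The wrist view shows the brass lid at (322,196), radius about 31, between the fingers. My mask caught gripper parts instead, so I'll cast that pixel directly.

Run:
```python
from h import *
t=sense(); c=capture("wrist"); T=np.eye(4); T[:3,:3]=t["ee_rot"]; T[:3,3]=t["tcp_pos"]; T=T@np.array(c["hand_eye"])
q=pt(c,322,196,.112,T); o=T[:3,3]; print(q, "diam",62/c["fx"]*np.linalg.norm(q-o), c["fx"], t["tcp_pos"], (q-t["tcp_pos"])/.025)
```

```text
[ 0.43447234 -0.22985959  0.112     ] diam 0.0561361049655091 309.93071551015953 [ 0.43665822 -0.22535954  0.22252488] [-0.08743517 -0.18000202 -4.42099508]
```

Request:
move_arm --targets "-0.06 -0.12 -0.9 -0.05; 0 0 -1 0; 0 0 -1 0; 0 0 -1 0; 0 0 -1 0; 0 0 -0.8 0; 0 0 -0.5 0; 0 0 0 0"

```text
time_s: 2.43
tcp_pos: [0.4309, -0.2303, 0.0649]
ee_rot: [[-0.148, -0.989, -0.007], [-0.989, 0.148, 0.002], [-0.001, 0.007, -1.0]]
wrist_force: [-1.3, 0.5, 0.9]
gripper_width: 1.003
gripper_force: 0.0
```

Request:
move_arm --targets "0 0 0 0; 0 0 0 0; 0 0 0 0; 0 0 0 0; 0 0 0 0; 0 0 0 0; 0 0 0 0; 0 0 0 0" --gripper 50

```text
time_s: 3.1
tcp_pos: [0.4355, -0.2304, 0.0687]
ee_rot: [[-0.145, -0.989, 0.003], [-0.989, 0.145, -0.001], [0.001, -0.004, -1.0]]
wrist_force: [2.3, 1.1, 5.5]
gripper_width: 0.707
gripper_force: 30.0
```

Request:
move_arm --targets "0 0 0.4 0; 0 0 0.8 0; 0 0 0.8 0; 0 0 0.8 0; 0 0 0.4 0; 0 0 0 0; 0 0 0 0"

```text
time_s: 3.68
tcp_pos: [0.4324, -0.2294, 0.1464]
ee_rot: [[-0.146, -0.989, -0.003], [-0.989, 0.146, 0.002], [-0.001, 0.003, -1.0]]
wrist_force: [-0.3, 0.2, -3.2]
gripper_width: 0.703
gripper_force: 30.0
```

Run:
```python
from h import *
t=sense(); p=np.load("rack.npy"); print(t)
c,s=np.cos(p[2]),np.sin(p[2]); f=lambda x,y:p[:2]+np.array([c*x-s*y,s*x+c*y])
g=f(-.003,-.051); print(g,(g-t["tcp_pos"][:2])/.025)
```

```text
{'time_s': 3.6833, 'joints': array([ -8.93521526,  13.26278801, -24.34216832,  -0.08419649,
       -52.55980591,   0.56756178]), 'joint_velocities': array([-0.02623881,  1.20074385, -1.19296956, -0.12795859,  0.09513006,
       -0.02676446]), 'effort': array([ 3.14368657e-02, -3.11566329e+01,  1.79846156e+01,  4.24877241e+00,
        7.36716972e-02,  1.70023293e-03]), 'tcp_pos': array([ 0.43235941, -0.22937888,  0.14639833]), 'ee_rot': array([[-0.14641155, -0.98922019, -0.00265901],
       [-0.98922305,  0.14640767,  0.00159917],
       [-0.00119263,  0.00286449, -0.99999519]]), 'wrist_force': array([-0.3359072 ,  0.22880971, -3.16698341]), 'moment': array([0.06558123, 0.18646928, 0.00060227]), 'gripper_force': 29.993113400414586, 'gripper_width': 0.7026528515881466}
[0.6244625  0.06250697] [ 7.68412374 11.67543404]
```

Request:
move_arm --targets "0.3 0.4 0 0; 0.59 0.9 0 0; 0.59 0.9 0 0; 0.59 0.9 0 0; 0.59 0.9 0 0; 0.59 0.9 0 0; 0.59 0.9 0 0; 0.59 0.9 0 0; 0.59 0.9 0 0; 0.59 0.9 0 0"

```text
time_s: 4.52
tcp_pos: [0.5733, -0.0158, 0.1451]
ee_rot: [[-0.146, -0.989, -0.005], [-0.989, 0.146, -0.0], [0.001, 0.005, -1.0]]
wrist_force: [1.1, -0.1, -2.8]
gripper_width: 0.706
gripper_force: 30.0
```

Request:
move_arm --targets "0.59 0.9 0 0; 0.59 0.9 0 0; 0.5 0.75 0 0; 0.3 0.4 0 0; 0.1 0.13 0 0; 0 0 0 0; 0 0 0 0"

```text
time_s: 5.1
tcp_pos: [0.6249, 0.0589, 0.1464]
ee_rot: [[-0.146, -0.989, -0.003], [-0.989, 0.146, -0.001], [0.001, 0.003, -1.0]]
wrist_force: [0.8, -1.1, -4.4]
gripper_width: 0.703
gripper_force: 30.0
```

Run:
```python
from h import *
t=sense(); p=np.load("rack.npy"); print(t["tcp_pos"],t["gripper_force"])
c,s=np.cos(p[2]),np.sin(p[2]); f=lambda x,y:p[:2]+np.array([c*x-s*y,s*x+c*y])
g=f(-.003,-.051); print(g,(g-t["tcp_pos"][:2])/.025)
c=capture("wrist"); cv2.imwrite("pics/w2.png",c["image"])
```

```text
[0.62489026 0.05886687 0.14643885] 29.994199904613197
[0.6244625  0.06250697] [-0.01711027  0.14560424]
```

View pics/w2.png

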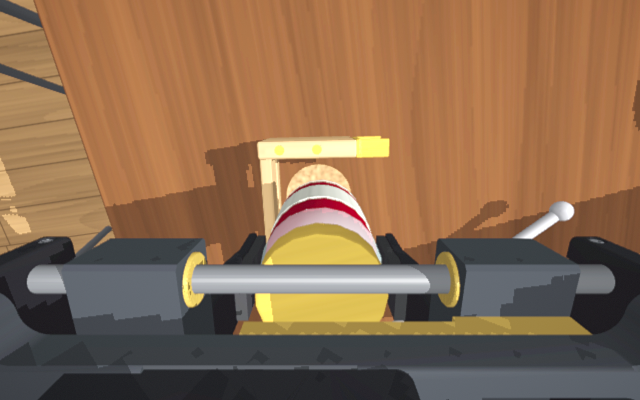

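The jar hangs over the cork (cork visible at (318,180), cheek at (320,148)), and it lines up well. Lowering.

Request:
move_arm --targets "0 0.1 -0.6 0; 0 0 -0.8 0; 0 0 -0.8 0; 0 0 -0.5 0; 0 0 -0.2 0; 0 0 -0.1 0; 0 0 0 0; 0 0 0 0"

```text
time_s: 5.82
tcp_pos: [0.6267, 0.0618, 0.0737]
ee_rot: [[-0.146, -0.989, 0.002], [-0.989, 0.146, 0.0], [-0.001, -0.002, -1.0]]
wrist_force: [-0.2, -0.2, -2.6]
gripper_width: 0.706
gripper_force: 30.0
```

Request:
move_arm --targets "0 0 -0.08 0; 0 0 -0.08 0; 0 0 0 0; 0 0 0 0"

```text
time_s: 6.15
tcp_pos: [0.6262, 0.0621, 0.0688]
ee_rot: [[-0.145, -0.989, 0.0], [-0.989, 0.145, 0.0], [-0.0, -0.0, -1.0]]
wrist_force: [-0.2, -0.2, -3.9]
gripper_width: 0.703
gripper_force: 30.0
```

Request:
move_arm --targets "0 0 -0.06 0; 0 0 -0.06 0; 0 0 0 0; 0 0 0 0"

```text
time_s: 6.48
tcp_pos: [0.6264, 0.0621, 0.0686]
ee_rot: [[-0.145, -0.989, 0.001], [-0.989, 0.145, -0.001], [0.0, -0.001, -1.0]]
wrist_force: [-3.3, 0.5, 9.7]
gripper_width: 0.703
gripper_force: 30.0
```

The jar is down (force now upward). Release and rise.

Request:
move_arm --targets "0 0 0 0; 0 0 0 0; 0 0 0 0; 0 0 0 0; 0 0 0 0; 0 0 0 0" --gripper 87

```text
time_s: 6.98
tcp_pos: [0.6261, 0.062, 0.0653]
ee_rot: [[-0.146, -0.989, -0.0], [-0.989, 0.146, -0.0], [0.0, 0.0, -1.0]]
wrist_force: [0.0, 0.0, -0.3]
gripper_width: 0.984
gripper_force: 0.0
```

Request:
move_arm --targets "0 0 0.5 0; 0 0 1 0; 0 0 1 0; 0 0 1 0; 0 0 1 0; 0 0 0 0"

```text
time_s: 7.48
tcp_pos: [0.6294, 0.0624, 0.1843]
ee_rot: [[-0.144, -0.989, 0.011], [-0.99, 0.144, 0.002], [-0.003, -0.011, -1.0]]
wrist_force: [0.0, -0.4, 0.9]
gripper_width: 0.995
gripper_force: 0.0
```

Run:
```python
from h import *
t=sense(); p=np.load("rack.npy"); print(t["time_s"],t["tcp_pos"],np.degrees(np.arctan2(t["ee_rot"][1,1],t["ee_rot"][0,1])))
C,S=np.cos(p[2]),np.sin(p[2]); f=lambda x,y:p[:2]+np.array([C*x-S*y,S*x+C*y])
# tool path in the rack frame: finger 15 half-thick in x, ball 9, for bar angles q
for q in(.89,.6,.4,.25,.12,.05,0.):
    b=np.array([-.043-.231*np.sin(q),.104-.231*np.cos(q)]); print(q,"ball",f(*b).round(4),"tool at contact",f(b[0]-.024,b[1]-.003).round(4))
c=capture("scene"); cv2.imwrite("pics/s2.png",cv2.resize(c["image"][120:260,250:450],None,fx=3.6,fy=3.6,interpolation=cv2.INTER_CUBIC))
```

```text
7.4833 [0.62938148 0.06242737 0.18427011] 171.69313735089
0.89 ball [0.4085 0.1027] tool at contact [0.3843 0.1031]
0.6 ball [0.4507 0.0511] tool at contact [0.4265 0.0514]
0.4 ball [0.4877 0.0235] tool at contact [0.4635 0.0239]
0.25 ball [0.5186 0.008 ] tool at contact [0.4945 0.0084]
0.12 ball [ 0.5471 -0.0016] tool at contact [ 0.5229 -0.0012]
0.05 ball [ 0.5628 -0.0052] tool at contact [ 0.5386 -0.0049]
0.0 ball [ 0.5742 -0.0071] tool at contact [ 0.55   -0.0068]
```

View pics/s2.png

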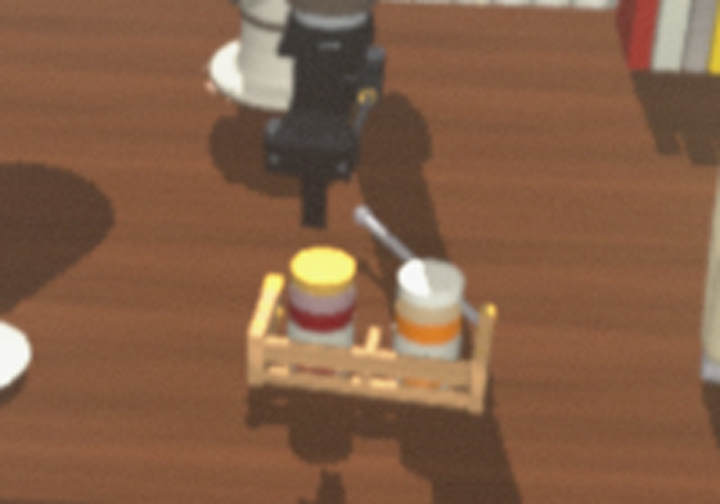

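Both jars stand in their bays. Next I'll shut the fingers and go behind the bar's ball. From there I'll push the ball from outside the catch, which keeps the gripper body clear of the jar.

Request:
move_arm --targets "-0.6 0.1 0 0.05; -1 0.16 0 0; -1 0.16 0 0; -1 0.16 0 0; -1 0.16 0 0; -1 0.16 0 0; -1 0.16 0 0; -1 0.16 0 0; -1 0.16 0 0; -1 0.16 0 0" --gripper 0

```text
time_s: 8.37
tcp_pos: [0.3843, 0.1001, 0.177]
ee_rot: [[-0.142, -0.99, -0.002], [-0.99, 0.142, -0.001], [0.001, 0.002, -1.0]]
wrist_force: [0.2, 0.2, 0.7]
gripper_width: 0.323
gripper_force: 0.0
```

Request:
move_arm --targets "-0.7 0.12 0 0; 0 0 0 0; 0 0 0 0; 0 0 0 0; 0 0 0 0"

```text
time_s: 8.78
tcp_pos: [0.3693, 0.1036, 0.1778]
ee_rot: [[-0.142, -0.99, -0.0], [-0.99, 0.142, -0.0], [0.0, 0.0, -1.0]]
wrist_force: [0.7, -0.0, -0.3]
gripper_width: 0.017
gripper_force: 0.0
```

Run:
```python
from h import *
t=sense(); print(t["time_s"],t["tcp_pos"],t["gripper_width"],np.degrees(np.arctan2(t["ee_rot"][1,1],t["ee_rot"][0,1])))
c=capture("scene"); im=c["image"]
for n,P in(("ball",[.4085,.1027,.036]),):
    print(n,px(c,np.array(P)))
cv2.imwrite("pics/s3.png",cv2.resize(im[100:240,270:410],None,fx=4,fy=4,interpolation=cv2.INTER_CUBIC))
```

```text
8.7833 [0.36931531 0.10359811 0.17781549] 0.01696269806179228 171.8457917733683
ball (np.float64(351.0741123224254), np.float64(179.78078113697745))
```

View pics/s3.png

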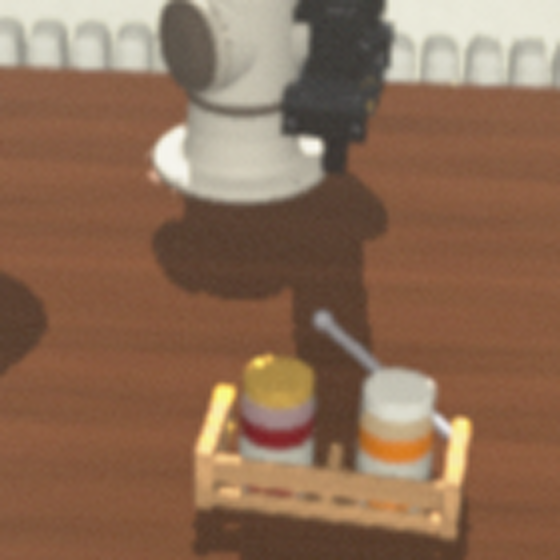

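The ball is at scene pixel (350.3,179.5), matching the predicted (351,180). Descend behind it.

Request:
move_arm --targets "0 0 -0.6 0; 0 0 -1 0; 0 0 -1 0; 0 0 -1 0; 0 0 -1 0; 0 0 -0.9 0; 0 0 -0.5 0; 0 0 -0.2 0; 0 0 0 0; 0 0 0 0"

```text
time_s: 9.67
tcp_pos: [0.3692, 0.1037, 0.0231]
ee_rot: [[-0.142, -0.99, 0.0], [-0.99, 0.142, -0.0], [0.0, -0.0, -1.0]]
wrist_force: [0.2, 0.5, 0.5]
gripper_width: 0.006
gripper_force: 0.0
```

Request:
move_arm --targets "0.3 0 0 0; 0.3 0 0 0; 0.42 -0.48 0 0; 0.42 -0.53 0 0; 0.42 -0.53 0 0; 0.43 -0.53 0 0; 0.49 -0.4 0 0; 0.49 -0.37 0 0; 0.5 -0.33 0 0; 0 0 0 0"

```text
time_s: 10.5
tcp_pos: [0.4665, 0.0236, 0.024]
ee_rot: [[-0.143, -0.99, 0.004], [-0.99, 0.143, 0.001], [-0.002, -0.004, -1.0]]
wrist_force: [0.1, 0.0, -0.6]
gripper_width: 0.004
gripper_force: 0.0
```

Run:
```python
from h import *
t=sense(); print(t["time_s"],t["tcp_pos"],t["wrist_force"])
p=np.load("rack.npy");C,S=np.cos(p[2]),np.sin(p[2]); print("rack frame tool",np.array([[C,S],[-S,C]])@(t["tcp_pos"][:2]-p[:2]))
c=capture("scene"); cv2.imwrite("pics/s4.png",cv2.resize(c["image"][120:240,270:410],None,fx=4.5,fy=4.5,interpolation=cv2.INTER_CUBIC))
```

```text
10.5 [0.46651954 0.02363967 0.02403803] [ 0.09869998  0.03745115 -0.60525813]
rack frame tool [-0.15394887 -0.11158947]
```

View pics/s4.png

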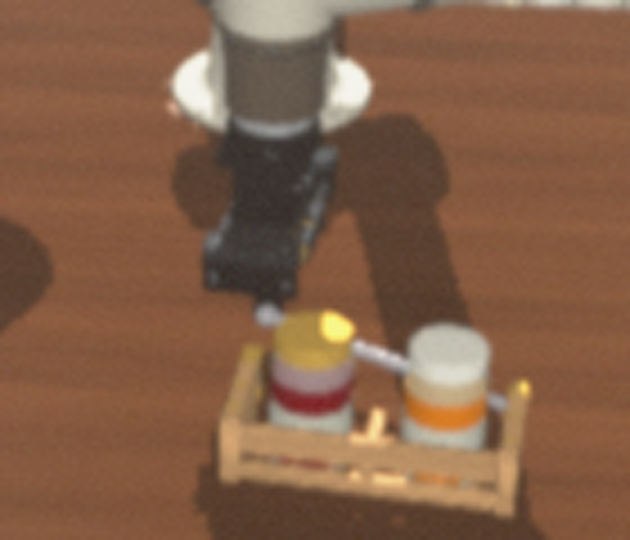

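The bar follows; its ball at crop (267,315) sits right at the finger. Continue to q≈0.12.

Request:
move_arm --targets "0.37 -0.24 0 0; 0.37 -0.22 0 0; 0.38 -0.2 0 0; 0.38 -0.15 0 0; 0.38 -0.13 0 0; 0.38 -0.1 0 0; 0 0 0 0"

```text
time_s: 11.13
tcp_pos: [0.522, -0.0019, 0.0231]
ee_rot: [[-0.142, -0.99, 0.002], [-0.99, 0.142, 0.0], [-0.001, -0.002, -1.0]]
wrist_force: [0.2, 0.8, 0.1]
gripper_width: 0.008
gripper_force: 0.0
```

Run:
```python
from h import *
t=sense(); print(t["time_s"],t["tcp_pos"],t["wrist_force"])
p=np.load("rack.npy");C,S=np.cos(p[2]),np.sin(p[2]); print("rack frame tool",np.array([[C,S],[-S,C]])@(t["tcp_pos"][:2]-p[:2]))
```

```text
11.1333 [ 0.52203907 -0.00187439  0.0231271 ] [0.15208407 0.75562408 0.13609116]
rack frame tool [-0.09540498 -0.12908226]
```

Request:
move_arm --targets "0.25 -0.06 0 0; 0.25 -0.06 0 0; 0.2 -0.05 0 0; 0.2 -0.04 0 0; 0.15 -0.03 0 0; 0 0 0 0; 0 0 0 0"

```text
time_s: 11.72
tcp_pos: [0.5445, -0.008, 0.0226]
ee_rot: [[-0.142, -0.99, -0.003], [-0.99, 0.142, -0.0], [0.001, 0.003, -1.0]]
wrist_force: [-2.9, 0.4, 0.6]
gripper_width: 0.003
gripper_force: 1.4
```

Request:
move_arm --targets "0.12 -0.02 0 0; 0.12 -0.02 0 0; 0 0 0 0; 0 0 0 0"

```text
time_s: 12.05
tcp_pos: [0.5525, -0.0087, 0.0232]
ee_rot: [[-0.141, -0.99, 0.002], [-0.99, 0.141, 0.0], [-0.0, -0.002, -1.0]]
wrist_force: [-0.1, -0.6, 0.3]
gripper_width: 0.009
gripper_force: 0.3
```

Request:
move_arm --targets "0.12 -0.01 0 0; 0.12 -0.01 0 0; 0 0 0 0; 0 0 0 0"

```text
time_s: 12.38
tcp_pos: [0.5572, -0.0092, 0.023]
ee_rot: [[-0.141, -0.99, -0.001], [-0.99, 0.141, 0.0], [0.0, 0.001, -1.0]]
wrist_force: [-4.0, 1.1, 2.8]
gripper_width: 0.005
gripper_force: 1.8
```

The force fell to zero (the snap) and has now risen again against the stop. One short firm press to confirm, then back off and look.

Request:
move_arm --targets "0.12 0 0 0; 0 0 0 0; 0 0 0 0"

```text
time_s: 12.63
tcp_pos: [0.5575, -0.0094, 0.0227]
ee_rot: [[-0.142, -0.99, -0.006], [-0.99, 0.142, -0.001], [0.002, 0.006, -1.0]]
wrist_force: [-8.3, 3.1, 5.0]
gripper_width: 0.004
gripper_force: 4.5
```

Request:
move_arm --targets "-0.5 0 0 0; -1 0 0 0; -1 0 0 0; -1 0 0 0; -0.5 0 0.5 0; 0 0 1 0; 0 0 1 0; 0 0 1 0; 0 0 0 0"

```text
time_s: 13.38
tcp_pos: [0.4655, -0.0083, 0.1158]
ee_rot: [[-0.139, -0.99, 0.014], [-0.99, 0.139, 0.003], [-0.005, -0.013, -1.0]]
wrist_force: [0.9, 0.6, 0.2]
gripper_width: 0.006
gripper_force: 0.0
```

Run:
```python
from h import *
t=sense(); print(t["time_s"],t["tcp_pos"],t["wrist_force"])
c=capture("top"); cv2.imwrite("pics/t5.png",cv2.resize(c["image"][140:230,235:355],None,fx=5,fy=5,interpolation=cv2.INTER_CUBIC))
p=np.load("rack.npy");C,S=np.cos(p[2]),np.sin(p[2]); b=p[:2]+np.array([C*-.043+S*.127,S*-.043-C*.127]); u=px(c,np.r_[b,.036]); print("home ball px",u,"crop",(u[0]-235)*5,(u[1]-140)*5)
```

```text
13.3833 [ 0.46545575 -0.0082582   0.11584332] [0.8528809  0.59226199 0.18135488]
home ball px (np.float64(338.00834763073334), np.float64(195.87510557126276)) crop 515.0417381536668 279.37552785631385
```

View pics/t5.png

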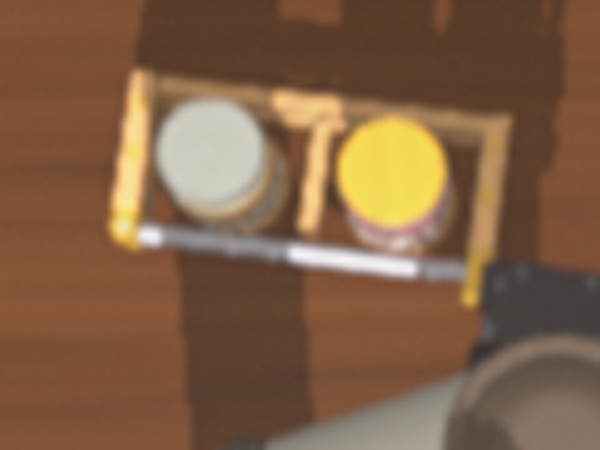

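The bar lies straight from the hinge (125,235) into the catch (475,275), with both jars upright behind it. The stop was felt as a hard rise to 8 N with no further travel. Handing in.

```bash
python3 -c "
from station import *
print(finish_job())"
```

```text
the job is handed in; nothing more can be done
None
```

The raspberry jar is back upright in the catch-side bay, the apricot jar still stands in its own bay, and the keeper bar is snapped shut on its stop. The toaster, box, saucer and spoon were not touched, and I handed the job in after about 13 s of the 48 s; `finish_job()` gave no verdict.

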